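# Refit the cover of the water filter

## Task

The cartridge in the low white water filter has been changed and its bay is still open. Put the grey cover back: with its front end held up, hook its rear lip under the ledge at the back of the bay, then swing the front down and press it until the sprung catch snaps over the front tab, so that the cover lies level, latched and let go. The tray with the bay may sit a centimetre or so further forward or back, so feel your way in and force nothing; leave the mug, the cup and the tumbler where they stand.

Things in the scene. Friction and masses are not known exactly. Their poses are not given: they have to be found in the camera images.
- filter_unit: Low white water filter, fixed, 250 (x) x 200 (y) x 85 mm high; gauge and vent slits on its front (-x) face, two ports at the rear, reaching to x = 141. Origin: centre of its underside on the worktop; +x to its rear, +y to its left, z up. In its top sits a white tray with the open bay. The tray stays put under 50 N, but how far fore or aft it sits, up to 13 mm each way along x, is not reported
- seat (a point): Middle of the cover's seat with the tray central: x = 4, y = 0, z = 73 mm in the unit's frame (axes as the unit's); the seated cover's origin lies here, within 13 mm of tray shift + 2 mm play in x, 3 mm play in y. Seat: two rails along the bay's sides, |y| 52 to 61, tops at z = 73; between them the bay is open down to a cartridge, top at z = 70, x -22 to 20, and the floor at z = 31
- catch (a joint): Grey sprung catch in the tray's front rim: 0 = sprung out, growing to 0.0095 m as it is pushed to the front. Preload 4 N, 250 N/m. Pressed down on its slope, the cover's tab pushes it back: 5 to 12 N down on the cover's front end, 50 mm ahead of the grip, snaps it in. The cover's own weight does not: let go there, it rests with its tab on the slope, its front 10 to 18 mm too high
- filter_cover: Loose grey plastic cover, about 0.28 kg, at first flat on the worktop, grip up. Plate 130 (x) x 116 (y) x 12 mm; origin: centre of the plate's underside; z up through the grip, +x to its rear (lip) edge, -x to its front (tab) edge. The 1 mm ribs on the plate have no colliders
- cover_lip (a point): Middle of the tip of the cover's rear lip: x = 81, y = 0, z = 2 mm in the cover's frame. The lip is 90 mm wide (y) and 4 mm thick, level with the underside (z 0 to 4), and reaches from the plate's rear edge at x = 65 to x = 81
- cover_tab (a point): Middle of the top front edge of the cover's front tab: x = -73, y = 0, z = 5 mm in the cover's frame. The tab is 30 mm wide (y) and 5 mm thick (z 0 to 5), from the plate's front edge at x = -65 to x = -73
- cover_grip (a point): Middle of the top of the cover's grip: x = 0, y = 0, z = 36 mm in the cover's frame. The grip is a rib along y, 72 mm long, 14 mm thick (x), standing from the plate's top (z = 12) to z = 36
- bay_front (a point): Middle of the top edge of the bay's front face with the tray central: x = -71.5, y = 0, z = 85 mm in the unit's frame. Rim 85 high, 34 mm deep in x. Bay sides: y = +-61. In a notch at y = 0 sits the catch, 36 mm wide (y); its nose stands 8 mm over the bay, underside at z = 79.5; its upper face slopes from the nose's tip (z = 81) up to z = 95 at the bay's front face
- bay_rear (a point): Middle of the lower front edge of the ledge with the tray central: x = 71, y = 0, z = 79.5 mm in the unit's frame. The ledge overhangs the rear of the bay: 5.5 mm thick, as wide as the bay, from x = 71 back to the bay's rear face at x = 87.5, its top at z = 85. The real ledge is shifted along x as the tray is, by up to 13 mm
- mug: white porcelain mug upside down, 86 x 115 x 94 mm; origin: centre of its underside; a bystander
- cup: white ribbed plastic cup upside down, 70 x 70 x 60 mm; origin: centre of its underside; a bystander
- tumbler: clear tumbler upside down, 70 x 70 x 98 mm; origin: centre of its underside; a bystander
Things that resemble listed ones, but are neither listed nor needed, are in the scene too. Of the things that look like the filter_cover, the largest one is meant.

How it is judged:
By the outcome, as a careful person would: the job done as asked, in the order asked, and still so for the second after the job is handed in, with the robot touching nothing.
It also fails if it takes over 61 s, if anything falls off the work surface, if the arm or the gripper's body presses on something with over 40 N, if the wrist force passes 120 N, or if a joint passes its speed limit or range.

## Robot

A 7-joint arm with a two-finger parallel gripper is mounted at the origin on a cart in front of the work surface, level with it; the furniture and walls round the work are solid. World frame = base frame: x ahead of the robot, y to its left, z up, the work surface at z = 0. Lengths are in m, angles in rad, forces in N, time in s.
With the tool pointing down it reaches from about 0.35 to 0.9 m from the base axis. Payload 8.1 kg.
Tool frame: the origin (TCP) lies where the fingers leave the gripper's body, on its centre line; the fingertips stand 66 mm ahead of it and the grasp point (between the pads) lies 47 mm ahead of it; z points along the fingers, y is the line along which they close (so a half turn about z gives the same grasp; the last joint's range is limited). The gripper opens to 92 mm and grips with 3 to 60 N. Pads are 19 mm wide; open, the fingers measure 130 mm over their backs; the gripper's body (75 mm by 190 mm) begins 47 mm behind the grasp point.
Start: joints at [-1.247, 0.434, 0.025, 1.573, -0.012, 1.134, -0.075], TCP at [0.259, 0.569, 0.292] pointing down, gripper open.
Joint ranges: [-2.62, 2.62], [-0.44, 2.09], [-1.27, 1.32], [0.08, 2.57], [-1.32, 4.46], [0.12, 2], [-2.74, 2.74]. Speed limits (rad/s): [2.22, 2.22, 3.01, 3.01, 3.14, 3.14, 3.14].

## Interface

Orientations are given as a rotation vector (axis times angle).
In Python, from cell import arm gives the robot as it stands.
- The arm moves only by the tool send_rows, never from a script. Its argument "motion" is text: rows parted by semicolons, each of 7 numbers parted by spaces: the closure, from 0 (fully open) to 1 (shut), then the shift along the world's x, y, z in m, then the turn, a rotation vector about the world's x, y, z in degrees. A call has 1 to 5 rows; each row shifts and turns the commanded pose from where the row before left it; what a row does not reach is not made up. A row lasts 1/8 s, in which the tool goes at most 62.5 mm and 10.7 degrees, less where a joint would pass 70% of its speed; a pose out of reach is approached as far as the arm can. A call is refused whole if a number of a shift passes 0.0625 or a number of a turn 10.7, either way. A call with a gripper value outside its range is refused whole. The fingers move at their own pace and stop on an object; "force" is the grip in N (left out, the last holds). Time passes only in rows, so rows that do not move let the fingers close. It gives the time, the measured TCP pose, the force, the opening and the grip force at its end, in the units of the state.
- arm.observe(): the state, without advancing time (a new reading comes with each control period).
- arm.get_image(name): name is "scene" or "top" or "wrist"; returns (picture, depth): 384x512x3 uint8, blue, green, red; 384x512 float32, m along the optical axis (not along the pixel's ray), 0 where there is no reading.
- arm.camera_model(name): a dict with "fx", "fy", "cx", "cy" (pixels), "D" ([k1, k2, p1, p2, k3] as OpenCV has them; the pictures are not rectified), "view" (4x4, takes a point from world to camera coordinates). Camera axes: x right, y down, z forward; pixel columns grow to the right and rows downward; lengths in m; the calibration is good to about 2 mm. A picture is of the moment at which its call begins: read the wrist's pose just before it. camera_model takes no time and is no camera call; for the wrist camera it gives the pose at the moment of the call.
- arm.sign_off(): hands the job in; it is judged then, once.
The state is a dict: "clock": time; "joints": joint angles; "dq": joint speeds; "joint_efforts": joint torques, N m; "position": TCP position; "ee_rot": TCP orientation; "force": force on the tool from outside, world axes, zero at the start; "ft_torque": the same for the moment, N m; "width": opening from 0.0 (shut) to 1.0 (fully open); "gripper_force": force on a finger pad.
Only numpy, scipy, OpenCV 4.12 (cv2) and the standard library are available. Lean on these libraries where they do the work, as an engineer would, in place of code of your own. Each camera call takes 0.05 s, during which the arm holds its last target. There are 200 camera calls.

## Working session

There is one attempt and no reset: what is moved stays moved. The work goes in short steps, Python scripts to look and compute and a tool call to move; the robot and the scene stay as the last step left them, time stands still between calls to the robot, and variables do not carry over. Pictures are saved under pics/ and viewed, at most 10 in all, crops included, and the job is handed in when it is done.

Besides the shell and the picture viewer there is one more tool, called by a JSON object that holds its "name" and its "arguments", one argument or row to a line. send_rows: Moves the arm, as the interface text tells. Its arguments: {"type":"object","properties":{"motion":{"type":"string"},"force":{"type":"number"}},"required":["motion"]}

```bash
mkdir -p pics; ls; cat > h.py <<'E'
from cell import arm
import cv2, numpy as np
def ray(name,uv,M=None):
    M=M or arm.camera_model(name)
    K=np.array([[M['fx'],0,M['cx']],[0,M['fy'],M['cy']],[0,0,1]])
    p=cv2.undistortPoints(np.array(uv,float).reshape(-1,1,2),K,np.array(M['D'],float)).reshape(-1,2)
    V=np.array(M['view']);R=V[:3,:3];t=V[:3,3]
    d=np.c_[p,np.ones(len(p))]@R
    return -R.T@t,d
def onplane(name,uv,z,M=None):
    o,d=ray(name,uv,M); return o+d*((z-o[2])/d[:,2])[:,None]
def bydepth(name,uv,dep,M=None):
    o,d=ray(name,uv,M); return o+d*np.array([dep[int(v),int(u)] for u,v in uv])[:,None]
def tri(a,ua,b,ub,Ma=None,Mb=None):
    o1,d1=ray(a,ua,Ma);o2,d2=ray(b,ub,Mb);out=[]
    for x,y in zip(d1,d2):
        s=np.linalg.lstsq(np.c_[x,-y],o2-o1,rcond=None)[0]
        p,q=o1+s[0]*x,o2+s[1]*y; out.append(np.r_[(p+q)/2,np.linalg.norm(p-q)])
    return np.array(out)
E
python3 - <<'E'
from h import *
for n in ("scene","top"):
    p,d=arm.get_image(n); cv2.imwrite(f"pics/{n}0.png",p); np.save(f"{n}0.npy",d)
    M=arm.camera_model(n);print(n,M['fx'],np.round(-np.array(M['view'])[:3,:3].T@np.array(M['view'])[:3,3],3))
s=arm.observe();print(s)
E
```

```text
pics
scene 349.5016553940513 [ 0.133 -0.884  0.789]
top 423.53958986181306 [0.473 0.03  1.362]
{'clock': 0.1, 'joints': array([-1.24661384,  0.43515251,  0.02496989,  1.57398803, -0.01158004,
        1.13399998, -0.07511798]), 'dq': array([-0.00101951, -0.0001077 , -0.00114522, -0.00075397,  0.00071563,
       -0.00095399,  0.00017047]), 'joint_efforts': array([ 3.75834235e-03, -6.69125247e+01,  9.88288186e-01, -3.15149868e+01,
       -6.05213223e-02,  3.73201794e-02,  4.81545999e-05]), 'position': array([0.25860977, 0.56859293, 0.29153083]), 'ee_rot': array([-6.65394984e-01, -3.07015931e+00,  2.19076769e-03]), 'force': array([ 0.04116826, -0.65019376, -0.40584783]), 'ft_torque': array([-0.0265076 , -0.06765045, -0.02849555]), 'gripper_force': 0.0, 'width': 0.9999602790266165}
```

View pics/scene0.png

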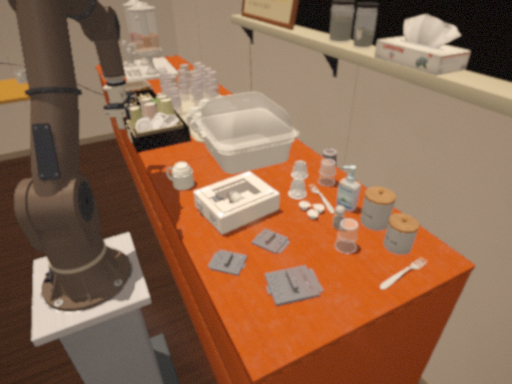

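View pics/top0.png

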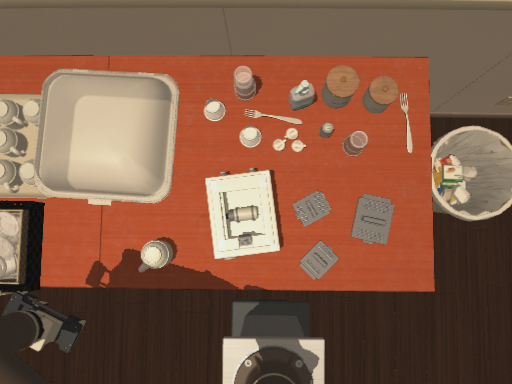

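The candidate covers are grey plates at top-image px (373,219), (312,208) and (319,260). The one at (373,219) is the largest, so I choose it and check it in a close crop. The unit is at (242,214), with its ports up (+x).

```bash
python3 - <<'E'
from h import *
p=cv2.imread("pics/top0.png");s=cv2.imread("pics/scene0.png")
a=cv2.resize(p[185:255,340:410],(400,400),interpolation=cv2.INTER_CUBIC)
b=cv2.resize(p[165:265,195:295],(400,400),interpolation=cv2.INTER_CUBIC)
cv2.imwrite("pics/c1.png",np.hstack([a,b]))
d=np.load("top0.npy")
hsv=cv2.cvtColor(p,cv2.COLOR_BGR2HSV)
m=(hsv[...,1]<90).astype(np.uint8); m=cv2.morphologyEx(m,cv2.MORPH_OPEN,np.ones((2,2),np.uint8))
n,l,st,c=cv2.connectedComponentsWithStats(m)
for i in range(1,n):
    if st[i,4]>300 and 180<c[i,0]<430 and c[i,1]>150 and c[i,1]<290:
        cs,_=cv2.findContours((l==i).astype(np.uint8),0,1); r=cv2.minAreaRect(cs[0]); 
        z=bydepth("top",[c[i]],d)[0]
        print(st[i],c[i],r,z.round(3))
        bx=cv2.boxPoints(r); print(onplane("top",bx,0.012 if z[2]<.05 else .085).round(3).tolist())
E
```

```text
[ 206  169   75   92 5413] [242.8985775  215.01034546] ((242.57806396484375, 214.0985107421875), (87.26083374023438, 66.04920959472656), 82.56858825683594) [0.531 0.095 0.069]
[[0.651, 0.214, 0.085], [0.679, 0.015, 0.085], [0.418, -0.021, 0.085], [0.39, 0.175, 0.085]]
[294 192  38  35 826] [312.66707022 208.75786925] ((312.3443908691406, 208.91981506347656), (26.030458450317383, 33.89787673950195), 60.945396423339844) [ 0.555 -0.123  0.025]
[[0.565, -0.056, 0.012], [0.619, -0.15, 0.012], [0.546, -0.19, 0.012], [0.493, -0.096, 0.012]]
[ 352  195   43   50 1614] [373.35811648 220.03965304] ((373.23077392578125, 220.34616088867188), (36.2814826965332, 47.65622329711914), 11.309932708740234) [ 0.521 -0.311  0.035]
[[0.457, -0.245, 0.012], [0.607, -0.276, 0.012], [0.585, -0.39, 0.012], [0.436, -0.357, 0.012]]
[301 242  39  38 853] [319.34701055 260.94138335] ((319.5000305175781, 261.0000305175781), (26.16295051574707, 33.23401641845703), 45.0) [ 0.392 -0.143  0.03 ]
[[0.382, -0.079, 0.012], [0.457, -0.154, 0.012], [0.399, -0.212, 0.012], [0.325, -0.138, 0.012]]
```

View pics/c1.png

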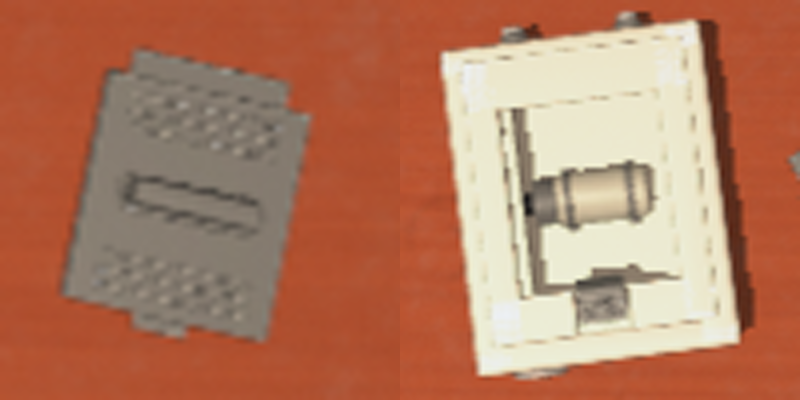

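The crop confirms the choice. The largest plate at (373,219) has its wide lip at the top, so toward +x, and its narrow tab at the bottom. The filter's catch is at its front, px about (245,240) in the top view. I'll fly over the unit for a closer look.

{"name": "send_rows", "arguments": {
  "motion": "0 0.024 -0.05 0.006 0 0 -6;0 0.024 -0.05 0.006 0 0 -6;0 0.024 -0.05 0.006 0 0 -6;0 0.024 -0.05 0.006 0 0 -6;0 0.024 -0.05 0.006 0 0 -6"
}}

```text
clock: 0.72
position: [0.3792, 0.3171, 0.3223]
ee_rot: [-1.442, -2.791, 0.0]
force: [0.8, 0.1, 0.4]
width: 1.002
gripper_force: 0.0
```

{"name": "send_rows", "arguments": {
  "motion": "0 0.024 -0.05 0.006 0 0 -6;0 0.024 -0.05 0.006 0 0 -6;0 0.024 -0.05 0.006 0 0 -6;0 0.024 -0.05 0.006 0 0 -6;0 0.024 -0.05 0.006 0 0 -6"
}}

```text
clock: 1.35
position: [0.4991, 0.0673, 0.3524]
ee_rot: [-2.115, -2.323, -0.0]
force: [0.8, 0.6, -0.4]
width: 1.003
gripper_force: 0.0
```

{"name": "send_rows", "arguments": {
  "motion": "0 0 0 0 0 0 0;0 0 0 0 0 0 0"
}}

```text
clock: 1.6
position: [0.4984, 0.0693, 0.3519]
ee_rot: [-2.11, -2.326, 0.001]
force: [-1.2, 0.3, -0.3]
width: 0.999
gripper_force: 0.0
```

```bash
python3 - <<'E'
from h import *
import pickle
M=arm.camera_model("wrist");p,d=arm.get_image("wrist"); cv2.imwrite("pics/w1.png",p); pickle.dump((M,p,d),open("w1.pkl","wb"))
V=np.array(M['view']);print(M['fx'],(-V[:3,:3].T@V[:3,3]).round(3),V[:3,:3].round(3).tolist(),arm.observe()['position'])
p,d=arm.get_image("top");cv2.imwrite("pics/top1.png",p)
E
```

```text
332.2426582087234 [0.49  0.145 0.444] [[0.995, 0.097, -0.001], [0.094, -0.954, 0.284], [0.027, -0.283, -0.959]] [0.49823232 0.07005693 0.35183632]
```

View pics/w1.png

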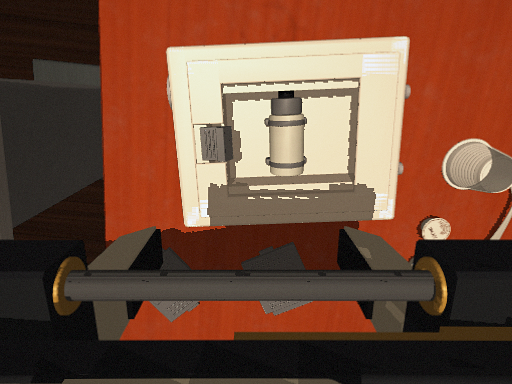

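The wrist picture shows the unit from (167,47) to (408,37) and down to y≈227. The catch is at (215,143), and the bay runs from col ~224 (front) to ~357 (ledge edge). Next I measure these with the depth map and by triangulating with the top view.

```bash
cat > m.py <<'E'
from h import *
import pickle
def pmap(M,d,name="wrist"):
    h,w=d.shape; uu,vv=np.meshgrid(np.arange(w),np.arange(h))
    o,dd=ray(name,np.c_[uu.ravel(),vv.ravel()],M); return (o+dd*d.ravel()[:,None]).reshape(h,w,3)
def measure(M,d,name="wrist"):
    P=pmap(M,d,name)
    b=(P[...,0]>.35)&(P[...,0]<.72)&(P[...,1]>-.04)&(P[...,1]<.24)&(d>0)
    z=P[b][:,2]; top=np.median(z[(z>.07)&(z<.1)]); print(name,"rim z",top)
    m=(b&(P[...,2]>.0805)&(P[...,2]<.1)).astype(np.uint8)
    return P,m
E
python3 - <<'E'
from m import *
M,p,d=pickle.load(open("w1.pkl","rb"))
P,m=measure(M,d)
cv2.imwrite("pics/m1.png",m*255)
cs,hi=cv2.findContours(m,cv2.RETR_CCOMP,cv2.CHAIN_APPROX_NONE)
for c,h in zip(cs,hi[0]):
    if cv2.contourArea(c)<800: continue
    q=onplane("wrist",c.reshape(-1,2),.085,M)[:,:2]
    r=cv2.minAreaRect((q*1000).astype(np.float32)); print(h[3],cv2.contourArea(c),r)
# profile along the unit's approx x at rows
for v in (110,125,155,170,143):
    s=P[v]; print(v,[(u,*(s[u]*1000).round(0).astype(int)) for u in list(range(190,240,3))+list(range(340,412,3))])
E
```

```text
wrist rim z 0.08392137576373887
-1 16108.5 ((541.3861694335938, 99.91590881347656), (216.26947021484375, 170.80519104003906), 7.976040363311768)
110 [(190, np.int64(428), np.int64(120), np.int64(78)), (193, np.int64(432), np.int64(121), np.int64(84)), (196, np.int64(435), np.int64(122), np.int64(85)), (199, np.int64(439), np.int64(122), np.int64(86)), (202, np.int64(442), np.int64(122), np.int64(84)), (205, np.int64(445), np.int64(122), np.int64(84)), (208, np.int64(448), np.int64(123), np.int64(86)), (211, np.int64(451), np.int64(123), np.int64(86)), (214, np.int64(454), np.int64(123), np.int64(85)), (217, np.int64(457), np.int64(124), np.int64(84)), (220, np.int64(461), np.int64(124), np.int64(85)), (223, np.int64(463), np.int64(124), np.int64(75)), (226, np.int64(463), np.int64(122), np.int64(32)), (229, np.int64(467), np.int64(122), np.int64(31)), (232, np.int64(471), np.int64(122), np.int64(32)), (235, np.int64(474), np.int64(123), np.int64(29)), (238, np.int64(478), np.int64(123), np.int64(30)), (340, np.int64(600), np.int64(135), np.int64(32)), (343, np.int64(604), np.int64(13
[... 8712 characters left out ...]
t64(624), np.int64(105), np.int64(85)), (373, np.int64(628), np.int64(105), np.int64(84)), (376, np.int64(631), np.int64(106), np.int64(85)), (379, np.int64(634), np.int64(106), np.int64(85)), (382, np.int64(637), np.int64(106), np.int64(84)), (385, np.int64(641), np.int64(107), np.int64(84)), (388, np.int64(643), np.int64(107), np.int64(86)), (391, np.int64(647), np.int64(107), np.int64(85)), (394, np.int64(652), np.int64(107), np.int64(80)), (397, np.int64(657), np.int64(107), np.int64(78)), (400, np.int64(696), np.int64(99), np.int64(-1)), (403, np.int64(700), np.int64(100), np.int64(0)), (406, np.int64(704), np.int64(100), np.int64(-1)), (409, np.int64(708), np.int64(101), np.int64(-1))]
```

View pics/m1.png

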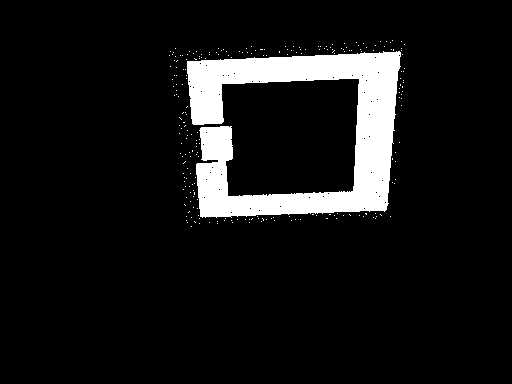

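The mask shows the raised tray (z 85 mm) with its bay: ledge edge at col ~356, front edge at ~223, sides at rows ~83 and ~192. Now I fit those edges.

```bash
cat > bay.py <<'E'
from m import *
def line(q):
    vx,vy,x,y=cv2.fitLine((q*1000).astype(np.float32),cv2.DIST_HUBER,0,.1,.1).ravel(); return np.degrees(np.arctan2(vy,vx)),np.array([x,y])
def bay(M,d,name="wrist"):
    P,m=measure(M,d,name); m=cv2.medianBlur(m,3)
    F=[];L=[];A=[];B=[]
    for v in range(95,185):
        if not 118<v<168: F.append((np.flatnonzero(m[v,:270])[-1]+.5,v))
        L.append((300+np.flatnonzero(m[v,300:])[0]-.5,v))
    for u in range(245,340):
        A.append((u,np.flatnonzero(m[:140,u])[-1]+.5)); B.append((u,140+np.flatnonzero(m[140:,u])[0]-.5))
    return [line(onplane(name,x,.085,M)[:,:2]) for x in (F,L,A,B)]
E
python3 - <<'E'
from bay import *
M,p,d=pickle.load(open("w1.pkl","rb"))
R=bay(M,d)
for r in R: print(r)
yaw=np.mean([ (R[2][0]+90)%180-90,(R[3][0]+90)%180-90, R[0][0]%180-90,R[1][0]%180-90]);a=np.radians(yaw);ex=np.array([np.cos(a),np.sin(a)]);ey=np.array([-ex[1],ex[0]])
f,l=[r[1]@ex for r in R[:2]];s,t=[r[1]@ey for r in R[2:]]
print("yaw",yaw,"bay length",l-f,"width",s-t)
bc=ex*(f+l)/2+ey*(s+t)/2; print("bay mid",bc,"seat", bc+ex*4.25, "ledge edge mid",ex*l+ey*(s+t)/2, ex,ey)
# cover from the top view: lines of grip region etc
p=cv2.imread("pics/top0.png");d=np.load("top0.npy");P=pmap(None,d,"top")
g=(P[...,2]>.025)&(P[...,2]<.05)&(P[...,0]>.45)&(P[...,0]<.6)&(P[...,1]<-.24)&(P[...,1]>-.4)
q=P[g];print("grip n",len(q),np.median(q[:,2]),cv2.minAreaRect((q[:,:2]*1000).astype(np.float32)))
pl=(P[...,2]>.006)&(P[...,2]<.02)&(P[...,0]>.42)&(P[...,0]<.62)&(P[...,1]<-.22)&(P[...,1]>-.42)
print("plate z",np.median(P[pl][:,2]))
E
```

```text
wrist rim z 0.08392137576373887
(np.float32(-81.9661), array([468.39032,  86.30745], dtype=float32))
(np.float32(-82.05839), array([607.93896, 106.27616], dtype=float32))
(np.float32(7.750963), array([531.9071 , 160.10957], dtype=float32))
(np.float32(7.8782234), array([547.994   ,  40.852974], dtype=float32))
yaw 7.9011726 bay length 140.9689 width 120.335846
bay mid [537.628   100.15894] seat [541.83765 100.74317] ledge edge mid [607.4433  109.84807] [0.99050665 0.1374648 ] [-0.1374648   0.99050665]
grip n 111 0.03686109435778673 ((520.5509643554688, -311.5579528808594), (72.40737915039062, 14.08984661102295), 77.54584503173828)
plate z 0.01278045048869203
```

{"name": "send_rows", "arguments": {
  "motion": "0 0.002 -0.053 -0.006 0 0 -3.5;0 0.002 -0.053 -0.006 0 0 -3.5;0 0.002 -0.053 -0.006 0 0 -3.5;0 0.002 -0.053 -0.006 0 0 -3.5;0 0.002 -0.053 -0.006 0 0 -3.5"
}}

```text
clock: 2.33
position: [0.5091, -0.1959, 0.3219]
ee_rot: [-2.439, -1.979, -0.001]
force: [0.1, 0.8, 0.1]
width: 1.001
gripper_force: 0.0
```

{"name": "send_rows", "arguments": {
  "motion": "0 0.002 -0.053 -0.006 0 0 0;0 0.002 -0.053 -0.006 0 0 0;0 0.002 -0.053 -0.006 0 0 0;0 0 0 0 0 0 0;0 0 0 0 0 0 0"
}}

```text
clock: 2.95
position: [0.5154, -0.3535, 0.3037]
ee_rot: [-2.438, -1.979, -0.001]
force: [1.3, 1.3, -0.2]
width: 0.998
gripper_force: 0.0
```

```bash
python3 - <<'E'
from m import *
from scipy.spatial.transform import Rotation as Ro
s=arm.observe();M=arm.camera_model("wrist");p,d=arm.get_image("wrist"); cv2.imwrite("pics/w2.png",p); pickle.dump((M,p,d),open("w2.pkl","wb"))
P=pmap(M,d)
b=(P[...,0]>.42)&(P[...,0]<.62)&(P[...,1]>-.41)&(P[...,1]<-.22)&(d>0)
g=b&(P[...,2]>.03)&(P[...,2]<.045);q=P[g];print("grip",len(q),np.median(q[:,2]),cv2.minAreaRect((q[:,:2]*1000).astype(np.float32)))
g=b&(P[...,2]>.009)&(P[...,2]<.018)
g=cv2.morphologyEx(g.astype(np.uint8),cv2.MORPH_OPEN,np.ones((3,3)))>0
q=P[g];print("plate",len(q),np.median(q[:,2]),cv2.minAreaRect((q[:,:2]*1000).astype(np.float32)))
print(s['position'],Ro.from_rotvec(s['ee_rot']).as_matrix().round(3).tolist(),s['force'],s['clock'],s['joints'])
E
```

```text
grip 872 0.03553690295870812 ((522.1775512695312, -313.5075988769531), (71.29638671875, 13.240373611450195), 78.00865173339844)
plate 10788 0.011980682690903799 ((522.1602783203125, -313.22637939453125), (115.82743072509766, 129.9103240966797), 77.65892028808594)
[ 0.51539109 -0.35353517  0.30367077] [[0.205, 0.979, -0.001], [0.979, -0.205, 0.001], [0.001, -0.001, -1.0]] [ 1.25848086  1.28143376 -0.17120413] 2.95 [ 0.07620695  0.47746242  0.66538193  1.594242   -0.31265463  1.1799807
  0.60093746]
```

View pics/w2.png

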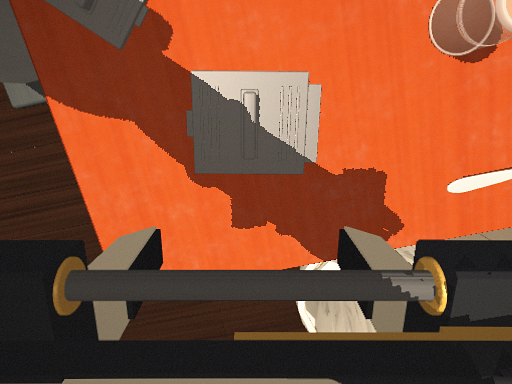

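The wrist view shows the big cover at (250,122) with its lip to the right and its tab at (190,122). The plate measures 116×130 mm at z = 12 mm and the grip top at 36 mm, matching the text. Now I grasp it.

{"name": "send_rows", "arguments": {
  "motion": "0 0.0014 0.008 -0.04 0 0 -0.4;0 0.0014 0.008 -0.04 0 0 0;0 0.0014 0.008 -0.04 0 0 0;0 0.0014 0.008 -0.04 0 0 0;0 0.0012 0.008 -0.04 0 0 0"
}}

```text
clock: 3.62
position: [0.5228, -0.3122, 0.1035]
ee_rot: [2.444, 1.974, 0.002]
force: [0.7, 0.4, 1.1]
width: 1.001
gripper_force: 0.0
```

{"name": "send_rows", "arguments": {
  "motion": "0 0 0 -0.012 0 0 0;0 0 0 -0.0115 0 0 0;0 0 0 0 0 0 0"
}}

```text
clock: 4.0
position: [0.5218, -0.3153, 0.0812]
ee_rot: [2.447, 1.969, 0.0]
force: [0.4, 0.0, -0.0]
width: 1.001
gripper_force: 0.0
```

{"name": "send_rows", "arguments": {
  "motion": "0.5 0 0 0 0 0 0;0.75 0 0 0 0 0 0;1 0 0 0 0 0 0;1 0 0 0 0 0 0;1 0 0 0 0 0 0",
  "force": 40
}}

```text
clock: 4.62
position: [0.5216, -0.3151, 0.0808]
ee_rot: [2.448, 1.969, 0.0]
force: [-0.3, 0.0, 0.1]
width: 0.506
gripper_force: 0.0
```

{"name": "send_rows", "arguments": {
  "motion": "1 0 0 0 0 0 0;1 0 0 0 0 0 0;1 0 0 0 0 0 0;1 0 0 0 0 0 0;1 0 0 0 0 0 0"
}}

```text
clock: 5.25
position: [0.5217, -0.3151, 0.0807]
ee_rot: [2.447, 1.969, 0.0]
force: [0.2, 0.2, -0.8]
width: 0.149
gripper_force: 40.0
```

{"name": "send_rows", "arguments": {
  "motion": "1 0 0 0 0 0 0;1 0 0 0 0 0 0;1 0 0 0 0 0 0"
}}

```text
clock: 5.62
position: [0.5216, -0.3151, 0.0808]
ee_rot: [2.447, 1.969, 0.0]
force: [1.6, -1.3, -1.1]
width: 0.149
gripper_force: 40.0
```

```bash
cat > plan.py <<'E'
import numpy as np
from scipy.spatial.transform import Rotation as Ro
bc=np.array([537.6,100.2]);yaw=np.radians(7.9)
ex=np.array([np.cos(yaw),np.sin(yaw)]);ey=np.array([-ex[1],ex[0]])
GT=np.array([0,-1.9,80.8])  # TCP in cover frame
def tcp(xr,zr,th,y=0):   # rear-bottom edge in tray coords (mm, deg) -> world TCP mm
    t=np.radians(th);c,s=np.cos(t),np.sin(t)
    O=np.array([xr-65*c,y,zr+65*s]); p=O+np.array([c*GT[0]+s*GT[2],GT[1],-s*GT[0]+c*GT[2]])
    return np.r_[bc+ex*(p[0]+.25)+ey*p[1],p[2]]
def edge(pos,rv):  # measured TCP (m), rotvec -> xr,zr,y,pitch,yaw,roll
    R=Ro.from_rotvec(rv).as_matrix(); X=R[:,1] if R[0,1]>0 else -R[:,1]; Z=-R[:,2]; Y=np.cross(Z,X)
    e=np.array(pos)*1000+ (65-GT[0])*X-GT[1]*Y-GT[2]*Z
    d=e[:2]-bc
    return np.round([d@ex-.25,e[2],d@ey,np.degrees(np.arcsin(-X[2])),np.degrees(np.arctan2(X[1],X[0])),np.degrees(np.arcsin(Y[2]))],2)
E
python3 - <<'E'
from plan import *
for a in [(50.6,110,20),(50.6,73,20),(66.9,73,20),(69,73,0)]: print(a,tcp(*a).round(1))
from cell import arm
s=arm.observe();print(edge(s['position'],s['ee_rot']))
E
```

```text
(50.6, 110, 20) [555.1 100.7 208.2]
(50.6, 73, 20) [555.1 100.7 171.2]
(66.9, 73, 20) [571.2 103.  171.2]
(69, 73, 0) [542.1  98.9 153.8]
[-1.1500e+01 -4.0000e-02 -4.2991e+02 -1.0000e-02 -1.2360e+01 -1.0000e-02]
```

{"name": "send_rows", "arguments": {
  "motion": "1 0 0 0.02 0 0 0;1 0 0 0.04 0 0 0;1 0 0 0.05 0 0 0;1 0 0.02 0.05 0 0 0;1 0 0.05 0.02 0 0 4"
}}

```text
clock: 6.25
position: [0.5213, -0.2477, 0.265]
ee_rot: [2.377, 2.045, 0.002]
force: [1.2, 1.5, -2.8]
width: 0.15
gripper_force: 40.0
```

{"name": "send_rows", "arguments": {
  "motion": "1 0.004 0.049 0 0 0 4.1;1 0.005 0.049 0 0 0 4.1;1 0.005 0.049 0 0 0 4.1;1 0.005 0.049 0 0 0 4;1 0.005 0.049 0 -0.69 4.95 0"
}}

```text
clock: 6.88
position: [0.5443, 0.0005, 0.2625]
ee_rot: [-2.024, -2.324, 0.102]
force: [1.1, 0.1, -2.3]
width: 0.148
gripper_force: 40.0
```

{"name": "send_rows", "arguments": {
  "motion": "1 0.005 0.049 0 -0.69 4.95 0;1 0.004 0.049 0 -0.69 4.95 0;1 0 0 -0.02 -0.69 4.95 0;1 0 0 0 0 0 0;1 0 0 0 0 0 0"
}}

```text
clock: 7.5
position: [0.5547, 0.0966, 0.2419]
ee_rot: [-1.899, -2.178, 0.382]
force: [0.0, -0.4, -2.7]
width: 0.149
gripper_force: 40.0
```

```bash
python3 - <<'E'
from plan import *
from m import *
s=arm.observe();print(s['position'],edge(s['position'],s['ee_rot']),s['force'],s['ft_torque'],s['joints'].round(2))
n="scene";p,d=arm.get_image(n);cv2.imwrite("pics/s2.png",cv2.resize(p[130:260,150:330],(720,520),interpolation=cv2.INTER_CUBIC))
E
```

```text
[0.55465657 0.09663702 0.24186958] [ 4.9840e+01  1.4379e+02 -4.1100e+00  1.9860e+01  7.8100e+00 -5.0000e-02] [ 0.03598697 -0.36693318 -2.7044457 ] [-0.0067476  -0.53988113  0.01042827] [-0.57  0.59  0.51  1.57 -0.26  1.4   0.14]
```

View pics/s2.png

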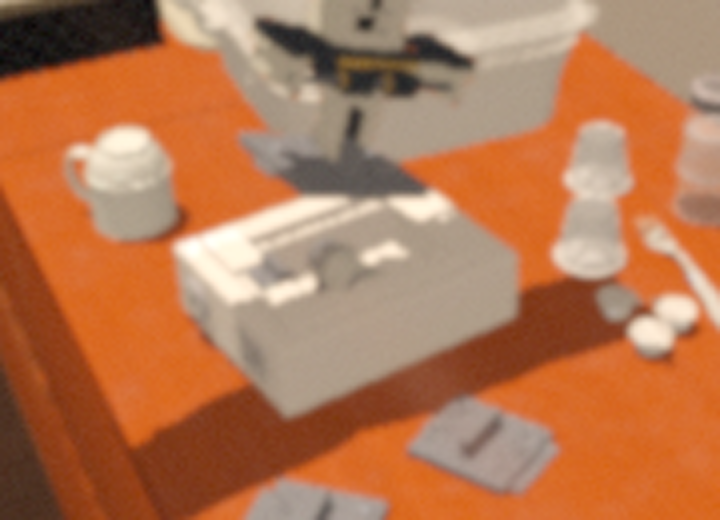

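The cover is held front-up over the bay at about (330,170). Before entering, I check its pose in the hand through the wrist camera.

```bash
cat > hand.py <<'E'
from plan import *
from m import *
def hand():
    s=arm.observe();M=arm.camera_model("wrist");p,d=arm.get_image("wrist");P=pmap(M,d)
    R=Ro.from_rotvec(s['ee_rot']).as_matrix();X=R[:,1];Z=-R[:,2];Y=np.cross(Z,X)
    C=(P*1000-s['position']*1000)@np.array([X,Y,Z]).T+GT
    b=(d>0)&(abs(C[...,2]-12)<5)&(abs(C[...,0])<66)&(C[...,1]>15)&(C[...,1]<75)
    q=C[b];print("n",len(q),"z",np.median(q[:,2]).round(2))
    h=[np.max(q[(q[:,0]>k)&(q[:,0]<k+10),1],initial=0).round(1) for k in range(-60,60,10)];print("y edge",h)
    b=(d>0)&(abs(C[...,2]-8)<9)&(abs(C[...,0])<95)&(C[...,1]>10)&(C[...,1]<75);q=C[b]
    for k in (10,20,30,40,50): 
        w=q[(q[:,1]>k)&(q[:,1]<k+6),0]; print(k,np.min(w,initial=999).round(1),np.max(w,initial=-999).round(1))
    A=np.c_[C[...,0][b],C[...,1][b],np.ones(b.sum())]
    return P
E
python3 -c "from hand import *;hand()"
```

```text
n 21158 z 11.67
y edge [np.float64(58.6), np.float64(58.8), np.float64(58.7), np.float64(58.8), np.float64(58.8), np.float64(58.7), np.float64(58.7), np.float64(58.7), np.float64(58.7), np.float64(58.7), np.float64(58.8), np.float64(58.7)]
10 -73.7 79.5
20 -65.6 79.6
30 -65.7 79.6
40 -65.7 79.6
50 -65.4 63.5
```

```bash
sed -i 's/^GT=.*/GT=np.array([1,-2.2,80.8])/' plan.py; cat > st.py <<'E'
from plan import *
from cell import arm
s=arm.observe();print("xr,zr,y,pitch,yaw,roll",edge(s['position'],s['ee_rot']),"F",s['force'].round(1),"T",s['ft_torque'].round(2),s['clock'],s['width'].round(3))
E
python3 st.py
```

```text
Traceback (most recent call last):
  File "st.py", line 3, in <module>
    s=arm.observe();print("xr,zr,y,pitch,yaw,roll",edge(s['position'],s['ee_rot']),"F",s['force'].round(1),"T",s['ft_torque'].round(2),s['clock'],s['width'].round(3))
                                                                                                                                                  ^^^^^^^^^^^^^^^^
AttributeError: 'float' object has no attribute 'round'
```

{"name": "send_rows", "arguments": {
  "motion": "1 0.0013 0.004 -0.02 0 0 0;1 0 0 -0.02 0 0 0;1 0 0 -0.015 0 0 0;1 0 0 -0.007 0 0 0;1 0 0 0 0 0 0"
}}

```text
clock: 8.22
position: [0.5557, 0.1018, 0.1781]
ee_rot: [-1.895, -2.178, 0.385]
force: [-0.9, -0.5, -2.1]
width: 0.15
gripper_force: 40.0
```

```bash
python3 st.py; python3 -c "from hand import *;hand()"
```

```text
n 21019 z 11.61
y edge [np.float64(58.4), np.float64(58.5), np.float64(58.4), np.float64(58.4), np.float64(58.4), np.float64(58.4), np.float64(58.4), np.float64(58.4), np.float64(58.4), np.float64(58.3), np.float64(58.3), np.float64(58.4)]
10 -72.7 95.0
20 -64.8 95.0
30 -64.5 95.0
40 -64.6 95.0
50 -64.9 95.0Traceback (most recent call last):
  File "st.py", line 3, in <module>
    s=arm.observe();print("xr,zr,y,pitch,yaw,roll",edge(s['position'],s['ee_rot']),"F",s['force'].round(1),"T",s['ft_torque'].round(2),s['clock'],s['width'].round(3))
                                                                                                                                                  ^^^^^^^^^^^^^^^^
AttributeError: 'float' object has no attribute 'round'
```

```bash
sed -i "s/,s\['width'\].round(3)//" st.py; python3 st.py
```

```text
xr,zr,y,pitch,yaw,roll [ 5.065e+01  8.089e+01  1.270e+00  2.000e+01  7.930e+00 -1.000e-02] F [-0.6  0.1 -2.5] T [-0.04 -0.56 -0.  ] 8.275
```

{"name": "send_rows", "arguments": {
  "motion": "1 0 0 -0.003 0 0 0;1 0 0 -0.0015 0 0 0;1 0 0 0 0 0 0"
}}

```text
clock: 8.65
position: [0.5559, 0.102, 0.1743]
ee_rot: [-1.896, -2.179, 0.384]
force: [0.4, 0.1, -2.7]
width: 0.152
gripper_force: 40.0
```

```bash
python3 st.py
```

```text
xr,zr,y,pitch,yaw,roll [50.61 76.51  1.46 19.98  7.95  0.  ] F [ 0.4  0.1 -2.7] T [ 0.02 -0.56 -0.03] 8.65
```

{"name": "send_rows", "arguments": {
  "motion": "1 0.0002 -0.0014 -0.0015 0 0 0;1 0 0 -0.001 0 0 0;1 0 0 0 0 0 0"
}}

```text
clock: 9.02
position: [0.556, 0.1005, 0.1717]
ee_rot: [-1.896, -2.178, 0.384]
force: [-0.3, -0.3, -2.8]
width: 0.147
gripper_force: 40.0
```

```bash
python3 st.py
```

```text
xr,zr,y,pitch,yaw,roll [ 5.054e+01  7.384e+01 -1.000e-02  2.000e+01  7.940e+00  0.000e+00] F [-0.3 -0.3 -2.8] T [-0.01 -0.56 -0.01] 9.025
```

{"name": "send_rows", "arguments": {
  "motion": "1 0 0 -0.001 0 0 0;1 0 0 0 0 0 0"
}}

```text
clock: 9.28
position: [0.5561, 0.1005, 0.1708]
ee_rot: [-1.896, -2.179, 0.384]
force: [-0.3, -0.0, -2.1]
width: 0.151
gripper_force: 40.0
```

```bash
python3 st.py
```

```text
xr,zr,y,pitch,yaw,roll [50.65 73.01 -0.   19.98  7.94  0.  ] F [-0.3 -0.  -2.1] T [ 0.08 -0.53 -0.03] 9.275
```

{"name": "send_rows", "arguments": {
  "motion": "1 0 0 -0.0008 0 0 0;1 0 0 0 0 0 0"
}}

```text
clock: 9.52
position: [0.556, 0.1005, 0.1703]
ee_rot: [-1.896, -2.178, 0.384]
force: [-2.5, -0.5, 4.0]
width: 0.149
gripper_force: 40.0
```

```bash
python3 st.py
```

```text
xr,zr,y,pitch,yaw,roll [5.053e+01 7.250e+01 2.000e-02 1.999e+01 7.940e+00 1.000e-02] F [-2.5 -0.5  4. ] T [-0.08  0.05 -0.06] 9.525
```

The rails are felt at zr ≈ 72.7, as expected. I lift a hair and slide rearward under the ledge.

{"name": "send_rows", "arguments": {
  "motion": "1 0 0 0.0012 0 0 0;1 0.003 0.0004 0 0 0 0;1 0.003 0.0004 0 0 0 0;1 0.003 0.0004 0 0 0 0;1 0 0 0 0 0 0"
}}

```text
clock: 10.15
position: [0.5654, 0.1018, 0.171]
ee_rot: [-1.896, -2.179, 0.384]
force: [0.1, 0.4, -3.1]
width: 0.152
gripper_force: 40.0
```

```bash
python3 st.py
```

```text
xr,zr,y,pitch,yaw,roll [ 6.003e+01  7.319e+01 -6.000e-02  1.997e+01  7.940e+00 -1.000e-02] F [ 0.1  0.4 -3.1] T [ 0.   -0.58 -0.03] 10.15
```

{"name": "send_rows", "arguments": {
  "motion": "1 0.002 0.0003 0 0 0 0;1 0.002 0.0003 0 0 0 0;1 0 0 0 0 0 0"
}}

```text
clock: 10.52
position: [0.5692, 0.1023, 0.1711]
ee_rot: [-1.896, -2.179, 0.384]
force: [-0.2, -0.1, -2.8]
width: 0.147
gripper_force: 40.0
```

```bash
python3 st.py
```

```text
xr,zr,y,pitch,yaw,roll [ 6.388e+01  7.331e+01 -1.000e-02  1.998e+01  7.940e+00 -0.000e+00] F [-0.2 -0.1 -2.8] T [-0.01 -0.56  0.05] 10.525
```

{"name": "send_rows", "arguments": {
  "motion": "1 0.0015 0.0002 0 0 0 0;1 0.001 0.0001 0 0 0 0;1 0 0 0 0 0 0"
}}

```text
clock: 10.9
position: [0.5716, 0.1027, 0.1711]
ee_rot: [-1.896, -2.179, 0.384]
force: [-0.8, 0.1, -3.0]
width: 0.15
gripper_force: 40.0
```

```bash
python3 st.py
```

```text
xr,zr,y,pitch,yaw,roll [ 6.630e+01  7.331e+01 -1.000e-02  1.999e+01  7.940e+00  0.000e+00] F [-0.8  0.1 -3. ] T [-0.03 -0.55  0.  ] 10.9
```

{"name": "send_rows", "arguments": {
  "motion": "1 0.001 0.0001 0 0 0 0;1 0 0 0 0 0 0"
}}

```text
clock: 11.15
position: [0.5726, 0.1028, 0.1711]
ee_rot: [-1.896, -2.179, 0.384]
force: [-0.3, 0.3, -2.6]
width: 0.15
gripper_force: 40.0
```

```bash
python3 st.py
```

```text
xr,zr,y,pitch,yaw,roll [ 6.731e+01  7.333e+01 -4.000e-02  1.999e+01  7.940e+00  0.000e+00] F [-0.3  0.3 -2.6] T [ 0.02 -0.57  0.01] 11.15
```

{"name": "send_rows", "arguments": {
  "motion": "1 0.001 0.0001 0 0 0 0;1 0 0 0 0 0 0"
}}

```text
clock: 11.4
position: [0.5732, 0.1028, 0.1711]
ee_rot: [-1.895, -2.178, 0.385]
force: [-2.5, -0.1, -0.7]
width: 0.148
gripper_force: 40.0
```

```bash
python3 st.py
```

```text
xr,zr,y,pitch,yaw,roll [67.8  73.29 -0.13 20.04  7.94  0.  ] F [-2.5 -0.1 -0.7] T [-0.07  0.02  0.01] 11.4
```

{"name": "send_rows", "arguments": {
  "motion": "1 0.0007 0.0001 0 0 0 0;1 0 0 0 0 0 0"
}}

```text
clock: 11.65
position: [0.5734, 0.1028, 0.1712]
ee_rot: [-1.895, -2.177, 0.386]
force: [-4.1, 0.0, 1.2]
width: 0.146
gripper_force: 40.0
```

```bash
python3 st.py
```

```text
xr,zr,y,pitch,yaw,roll [ 6.784e+01  7.329e+01 -9.000e-02  2.012e+01  7.930e+00  1.000e-02] F [-4.1  0.   1.2] T [-0.12  0.72 -0.  ] 11.65
```

```bash
python3 - <<'E'
from plan import *
W=[(68.3,73.3,20),(67.2,73.4,20),(67.5,73.4,17),(68,73.4,14),(68.5,73.4,11),(69,73.4,8),(69.2,73.4,6),(69.4,73.4,4),(69.6,73.4,2),(69.7,73.2,0),(69.7,72.9,-1)]
T=[tcp(*w) for w in W]
for i in range(1,len(W)):
    a=W[i][2]-W[i-1][2]; print(W[i],(np.diff(T[i-1:i+1],axis=0)[0]/1000).round(4),"rot",np.round([-ey[1]*0+a*ey[0],a*ey[1]],2))
E
```

```text
(67.2, 73.4, 20) [-0.0011 -0.0002  0.0001] rot [-0.  0.]
(67.5, 73.4, 17) [-0.0047 -0.0007 -0.0018] rot [ 0.41 -2.97]
(68, 73.4, 14) [-0.0044 -0.0006 -0.0021] rot [ 0.41 -2.97]
(68.5, 73.4, 11) [-0.0043 -0.0006 -0.0024] rot [ 0.41 -2.97]
(69, 73.4, 8) [-0.0042 -0.0006 -0.0026] rot [ 0.41 -2.97]
(69.2, 73.4, 6) [-0.0028 -0.0004 -0.0019] rot [ 0.27 -1.98]
(69.4, 73.4, 4) [-0.0028 -0.0004 -0.002 ] rot [ 0.27 -1.98]
(69.6, 73.4, 2) [-0.0027 -0.0004 -0.0021] rot [ 0.27 -1.98]
(69.7, 73.2, 0) [-0.0027 -0.0004 -0.0024] rot [ 0.27 -1.98]
(69.7, 72.9, -1) [-0.0014 -0.0002 -0.0014] rot [ 0.14 -0.99]
```

{"name": "send_rows", "arguments": {
  "motion": "1 -0.0012 -0.0002 0.0001 0 0 0;1 -0.0047 -0.0007 -0.0018 0.41 -2.97 0;1 -0.0044 -0.0006 -0.0021 0.41 -2.97 0;1 0 0 0 0 0 0"
}}

```text
clock: 12.15
position: [0.5638, 0.1015, 0.1678]
ee_rot: [-1.949, -2.24, 0.274]
force: [0.3, -0.3, -2.6]
width: 0.149
gripper_force: 40.0
```

```bash
python3 st.py
```

```text
xr,zr,y,pitch,yaw,roll [ 6.848e+01  7.393e+01 -8.000e-02  1.394e+01  7.940e+00  1.000e-02] F [ 0.3 -0.3 -2.6] T [-0.04 -0.36  0.01] 12.15
```

{"name": "send_rows", "arguments": {
  "motion": "1 -0.0043 -0.0006 -0.0024 0.41 -2.97 0;1 0 0 0 0 0 0"
}}

```text
clock: 12.4
position: [0.5597, 0.1009, 0.1652]
ee_rot: [-1.974, -2.269, 0.219]
force: [-0.1, -0.7, -3.1]
width: 0.151
gripper_force: 40.0
```

```bash
python3 st.py
```

```text
xr,zr,y,pitch,yaw,roll [69.08 73.69 -0.12 11.02  7.94 -0.  ] F [-0.1 -0.7 -3.1] T [-0.07 -0.29 -0.04] 12.4
```

{"name": "send_rows", "arguments": {
  "motion": "1 -0.0046 -0.0007 -0.0028 0.41 -2.97 0;1 0 0 0 0 0 0"
}}

```text
clock: 12.65
position: [0.5551, 0.1002, 0.1623]
ee_rot: [-1.999, -2.297, 0.162]
force: [-0.5, -0.3, -2.9]
width: 0.145
gripper_force: 40.0
```

```bash
python3 st.py
```

```text
xr,zr,y,pitch,yaw,roll [69.07 73.34 -0.15  8.07  7.94 -0.  ] F [-0.5 -0.3 -2.9] T [-0.07 -0.21 -0.03] 12.65
```

{"name": "send_rows", "arguments": {
  "motion": "1 -0.0028 -0.0004 -0.002 0.27 -1.98 0;1 0 0 0 0 0 0"
}}

```text
clock: 12.9
position: [0.5532, 0.0999, 0.1606]
ee_rot: [-2.016, -2.317, 0.121]
force: [2.1, 1.3, -2.8]
width: 0.151
gripper_force: 40.0
```

```bash
python3 st.py
```

```text
xr,zr,y,pitch,yaw,roll [ 7.040e+01  7.361e+01 -1.800e-01  5.990e+00  7.940e+00 -1.000e-02] F [ 2.1  1.3 -2.8] T [ 0.03 -0.47 -0.  ] 12.9
```

{"name": "send_rows", "arguments": {
  "motion": "1 -0.0028 -0.0004 -0.002 0.27 -1.98 0;1 0 0 0 0 0 0"
}}

```text
clock: 13.15
position: [0.5508, 0.0996, 0.159]
ee_rot: [-2.032, -2.335, 0.08]
force: [3.2, 0.7, 1.7]
width: 0.144
gripper_force: 40.0
```

```bash
python3 st.py
```

```text
xr,zr,y,pitch,yaw,roll [ 7.109e+01  7.399e+01 -2.500e-01  3.920e+00  7.940e+00 -2.000e-02] F [3.2 0.7 1.7] T [-0.03 -0.55 -0.03] 13.15
```

{"name": "send_rows", "arguments": {
  "motion": "1 -0.0027 -0.0004 -0.0022 0.27 -1.98 0;1 0 0 0 0 0 0"
}}

```text
clock: 13.4
position: [0.5478, 0.0991, 0.1563]
ee_rot: [-2.048, -2.353, 0.041]
force: [5.7, 0.2, -2.9]
width: 0.15
gripper_force: 40.0
```

```bash
python3 st.py
```

```text
xr,zr,y,pitch,yaw,roll [ 7.097e+01  7.340e+01 -2.800e-01  1.940e+00  7.940e+00 -4.000e-02] F [ 5.7  0.2 -2.9] T [ 0.06 -1.29 -0.01] 13.4
```

The tab's vertical face is now against the catch's nose: a purely horizontal 5.7 N, which matches the spring. I keep pressing down.

{"name": "send_rows", "arguments": {
  "motion": "1 -0.0014 -0.0002 -0.0014 0.14 -1 0;1 -0.0013 -0.0002 -0.0014 0.14 -1 0;1 0 0 0 0 0 0"
}}

```text
clock: 13.78
position: [0.5446, 0.0986, 0.1537]
ee_rot: [2.062, 2.369, 0.002]
force: [3.8, 0.9, 3.8]
width: 0.149
gripper_force: 40.0
```

```bash
python3 st.py
```

```text
xr,zr,y,pitch,yaw,roll [ 7.059e+01  7.302e+01 -3.500e-01 -1.100e-01  7.930e+00 -2.000e-02] F [3.8 0.9 3.8] T [ 0.04 -0.69  0.  ] 13.775
```

{"name": "send_rows", "arguments": {
  "motion": "1 -0.0008 -0.0001 -0.001 0.1 -0.7 0;1 0 0 0 0 0 0"
}}

```text
clock: 14.02
position: [0.5439, 0.0985, 0.1536]
ee_rot: [2.056, 2.363, 0.017]
force: [-0.0, 0.5, 17.7]
width: 0.15
gripper_force: 40.2
```

```bash
python3 st.py;  python3 - <<'E'
from hand import *
P=hand()
d=P[...,:2]*1000-bc; x=d@ex-.25; y=d@ey; z=P[...,2]*1000
for k in range(-84,-50,3):
    b=(abs(y-8)<7)&(abs(x-k)<1.5); print(k,b.sum(),np.median(z[b]).round(1) if b.any() else None, end=' | ')
E
```

```text
xr,zr,y,pitch,yaw,roll [ 7.090e+01  7.371e+01 -3.000e-01 -8.300e-01  7.930e+00  2.000e-02] F [-0.   0.5 17.7] T [-0.13  0.56 -0.04] 14.025
n 29992 z 12.11
y edge [np.float64(74.9), np.float64(74.9), np.float64(74.9), np.float64(74.9), np.float64(74.9), np.float64(74.9), np.float64(74.9), np.float64(74.9), np.float64(74.9), np.float64(74.9), np.float64(74.9), np.float64(74.9)]
10 -95.0 94.9
20 -95.0 94.9
30 -95.0 94.9
40 -95.0 95.0
50 -95.0 94.9
-84 106 85.1 | -81 3 85.2 | -78 94 94.3 | -75 283 95.2 | -72 237 94.4 | -69 294 91.9 | -66 264 86.6 | -63 253 81.3 | -60 28 84.1 | -57 140 84.8 | -54 144 84.9 | -51 129 85.0 |
```

The horizontal force is gone, the vertical is now rail contact, and the catch's nose is back out over the tab (z 81 at x −63). The plate top lies at 85, so it has snapped in. I ease off and let go.

{"name": "send_rows", "arguments": {
  "motion": "1 0.0003 0 0.0009 -0.1 0.7 0;1 0 0 0 0 0 0"
}}

```text
clock: 14.32
position: [0.5437, 0.0985, 0.1536]
ee_rot: [2.062, 2.37, 0.0]
force: [0.1, 0.7, 11.3]
width: 0.15
gripper_force: 40.0
```

```bash
python3 st.py
```

```text
xr,zr,y,pitch,yaw,roll [ 6.963e+01  7.282e+01 -3.400e-01 -2.000e-02  7.930e+00 -1.000e-02] F [ 0.1  0.7 11.3] T [ 0.01 -0.07  0.01] 14.325
```

{"name": "send_rows", "arguments": {
  "motion": "0.7 0 0 0 0 0 0;0.6 0 0 0 0 0 0;0.5 0 0 0 0 0 0;0.5 0 0 0 0 0 0;0.5 0 0 0 0 0 0"
}}

```text
clock: 14.95
position: [0.5435, 0.0984, 0.153]
ee_rot: [2.062, 2.369, -0.001]
force: [0.4, -0.5, -0.4]
width: 0.495
gripper_force: 0.0
```

```bash
python3 st.py
```

```text
xr,zr,y,pitch,yaw,roll [ 6.933e+01  7.216e+01 -3.800e-01 -1.000e-02  7.940e+00 -4.000e-02] F [ 0.4 -0.5 -0.4] T [-0.06  0.05  0.03] 14.95
```

Released. I retreat straight up, move toward -y, and look.

{"name": "send_rows", "arguments": {
  "motion": "0.5 0 0 0.01 0 0 0;0.5 0 0 0.03 0 0 0;0.5 0 0 0.05 0 0 0;0.5 0 -0.01 0.06 0 0 0;0.5 -0.01 -0.02 0.05 0 0 0"
}}

```text
clock: 15.58
position: [0.5338, 0.0686, 0.356]
ee_rot: [2.06, 2.37, 0.002]
force: [1.4, 0.7, 0.2]
width: 0.5
gripper_force: 0.0
```

{"name": "send_rows", "arguments": {
  "motion": "0.5 -0.02 0 0 0 0 0;0.5 -0.01 0 0 0 0 0;0.5 0 0 0 0 0 0;0.5 0 0 0 0 0 0"
}}

```text
clock: 16.08
position: [0.5038, 0.0688, 0.3526]
ee_rot: [2.061, 2.37, -0.001]
force: [-0.0, 0.3, -0.8]
width: 0.501
gripper_force: 0.0
```

```bash
python3 - <<'E'
from plan import *
from m import *
M=arm.camera_model("wrist");p,d=arm.get_image("wrist");cv2.imwrite("pics/w3.png",p);P=pmap(M,d)
q=P[...,:2]*1000-bc; x=q@ex-.25; y=q@ey; z=P[...,2]*1000
b=(d>0)&(abs(x-4)<60)&(abs(y)<55)&(abs(z-85)<4)&(abs(x-4)>20)
print("plate",b.sum(),"slope mm/mm",np.linalg.lstsq(np.c_[x[b]-4,y[b],np.ones(b.sum())],z[b],rcond=None)[0].round(4))
for k in range(-84,-50,3):
    c=(d>0)&(abs(y)<12)&(abs(x-k)<1.5); print(k,np.median(z[c]).round(1),end=' | ')
print(arm.observe()['position'])
E
```

```text
plate 7545 slope mm/mm [-1.00000e-04 -9.00000e-04  8.50368e+01]
-84 376.6 | -81 376.6 | -78 376.6 | -75 376.7 | -72 376.6 | -69 376.6 | -66 376.5 | -63 373.2 | -60 387.3 | -57 387.1 | -54 386.7 | -51 386.9 | [0.50384324 0.06867154 0.35260517]
```

View pics/w3.png

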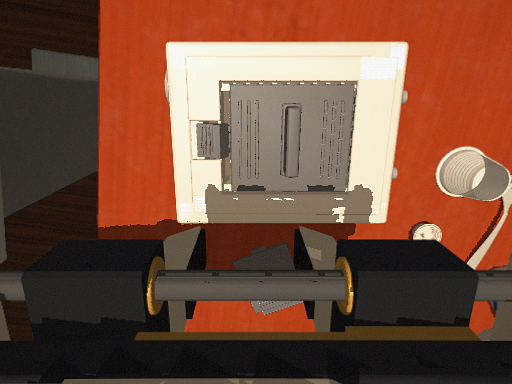

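The cover lies level in the bay (top at 85.0 mm, zero slope), its lip hidden under the ledge at col ~355 and the catch at (212,140) over the tab. The gripper is clear, so I sign off.

```bash
python3 -c "
from cell import arm
print(arm.sign_off())"
```

```text
the job is handed in; nothing more can be done
None
```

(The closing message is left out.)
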